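# Eject the pen block and hold it hole-up

## Task

Push the orange slide on the desk organiser all the way so that the blue pen block comes right out of its bay, and let the slide spring back. Then find the block's pen hole, which is in one of its upright sides, turn the block over so that the hole points straight up, and finish still holding it like that, still and in the fingers alone, with the whole block at least 12 cm above the desk, so that a pen can be dropped in. Leave the toy keyboard, the pen cup and the highlighter where they are.

Things in the scene. Friction and masses are not known exactly. Their poses are not given: they have to be found in the camera images.
- organiser: Grey tunnel fixed to the desk: 190 mm long, 82 wide (74 inside), 56 high, clear roof 4 mm thick with a 14 mm slot along its middle, no floor. Origin on the desk under the block's starting place; z up. It runs along its own x from the open mouth at x = -38 mm to the shut back at +152 mm; the block comes out of the mouth towards the organiser's -x.
- ejector (a joint): Travel of the orange spring slide, m: 0 at rest, 0.100 fully pressed, towards the organiser's -x. Its upright pusher's face goes from organiser x = +37 to -63 mm. The spring resists with 2 N at rest, 6 N at full travel, and returns the slide when let go. Pressed slowly, it leaves the block standing outside, about 25 mm clear of the roof, possibly turned about the vertical.
- ejector_tab (a point): Middle of the top of the slide's orange tab, which stands up above the roof: 12 mm thick along the organiser's x, 36 mm wide along its y, from 59 to 87 mm above the desk (this point is 87 mm up). Push its back face, 6 mm to the organiser's +x of this point. At rest it is at organiser x = +120 mm, y = 0. Axes as the organiser's.
- block_center (a point): Centre of the blue plastic pen block, a loose 46 mm cube of about 0.12 kg standing on the desk (this point 23 mm up). A round blind hole, 19 mm in diameter and 30 mm deep, is bored in the middle of its own +x side: the block's x axis points out of the hole. At the start that axis is level, in any direction, and z is up. The other five sides are plain.
- keyboard_center (a point): Bystander: loose black toy keyboard with coloured keys, 110 x 200 mm and 30 mm high; its centre, half-way up. Leave it alone.
- pencup_center (a point): Bystander: loose white cup, 72 mm in diameter and 90 mm high, with pens standing in it up to 137 mm above the desk; the cup's centre, 45 mm up. Leave it alone.
- marker_center (a point): Bystander: loose flat yellow highlighter with a black cap, 110 x 26 mm and 16 mm high, long along its x; near its middle, 8 mm up. Leave it alone.
There are look-alikes about, which are no part of the job. Of the things shaped like the part that bears block_center, the blue one is meant.

How it is judged:
On the way:
1. the slide is pressed fully (95 mm or more) and the block is right out of the bay, its centre 75 mm or more from the organiser's origin on the mouth side (value of joint ejector above 0.095 m and x of block_center in the frame of organiser below -0.075 m).
At the end, for the whole second after the job is handed in: The block is held still in the fingers and touches nothing else, its hole within 15 degrees of straight up, its centre at least 140 mm above the desk, and the slide has sprung back to within 10 mm of rest (angle between block_center's own x axis and vertical below 0.26 rad and height (world z) of block_center above 0.14 m and contact force between the fingers and block above 1 N and contact force between block and organiser below 0.05 N and contact force between block and keyboard below 0.05 N and contact force between block and pencup below 0.05 N and contact force between block and marker below 0.05 N and linear speed of block below 0.03 m/s and value of joint ejector below 0.01 m); the arm keeps its last pose, push and grip.
It fails at once if the toy keyboard is shifted by more than 30 mm (distance of keyboard_center from where it was at the start of the episode above 0.03 m).
It fails at once if the pen cup is shifted by more than 30 mm (distance of pencup_center from where it was at the start of the episode above 0.03 m).
It fails at once if the highlighter is shifted by more than 30 mm (distance of marker_center from where it was at the start of the episode above 0.03 m).
It also fails if it takes over 72 s, if anything falls off the work surface, if the arm or the gripper's body presses on something with over 40 N, if the wrist force passes 120 N, or if a joint passes its speed limit or range.

## Robot

A 6-joint arm with a two-finger parallel gripper is mounted at the origin on the work surface. World frame = base frame: x ahead of the robot, y to its left, z up, the work surface at z = 0. Lengths are in m, angles in rad, forces in N, time in s.
With the tool pointing down it reaches from about 0.325 to 0.9 m from the base axis. Payload 6.1 kg.
Tool frame: the origin (TCP) lies at the centre of the arm's flange, where the gripper is bolted on; the fingertips stand 182 mm ahead of it and the grasp point (between the pads) lies r.pinch_z ahead of it (r.pinch_z is the distance from the TCP to the grasp point, in m); z points along the fingers, y is the direction in which the jaws open and shut (so a half turn about z gives the same grasp; the last joint's range is limited). The gripper opens to 87 mm and grips with 3 to 60 N. Pads are 19 mm wide; open, the fingers measure 117 mm over their backs; the gripper's body (75 mm by 190 mm) begins 51 mm behind the grasp point.
Start: joints at [-1.277, 0.22, 1.526, -0, 1.395, -0.126], TCP at [0.255, -0.571, 0.405] pointing down, gripper open.
Joint ranges: [-2.98, 2.98], [-0.91, 2.08], [0.09, 2.57], [-1.24, 4.39], [0.2, 2.65], [-2.68, 2.68]. Speed limits (rad/s): [2.57, 2.57, 3.01, 3.14, 3.14, 3.14].

## Interface

Orientations are given as a unit quaternion [w, x, y, z].
In Python, from cell import r gives the robot as it stands. The module is installed in compiled form; this text tells all that it offers.
- The arm moves only by the tool servo_tool, never from a script. Its argument "increments" is a list of rows, each a list of 6 numbers: the shift along the world's x, y, z in cm, then the turn, a rotation vector about the world's x, y, z in rad. A call has 1 to 5 rows; each row is the pose to reach, as a shift and turn from the pose commanded when the call began; what a row does not reach only later rows make up. A row lasts 1/12 s, in which the tool goes at most 41.7 mm and 7.16 degrees, less where a joint would pass 70% of its speed; a pose out of reach is approached as far as the arm can. A call with a gripper value outside its range is refused whole. "jaw" is the opening, from 0 (shut) to 1 (fully open), set as the call begins (left out, the last holds). The fingers move at their own pace and stop on an object; "newtons" is the grip in N (left out, the last holds). Time passes only in rows, so rows that repeat a pose let the fingers close. It gives the time, the measured TCP pose, the force and the opening at its end, in the units of the state.
- r.state(): the state, without advancing time (a new reading comes with each control period).
- r.camera(name): name is "side" or "top"; returns a dict with "image" (480x640x3 uint8, red, green, blue), "camera_matrix" (3x3 intrinsics, pixels), "rvec" (rotation vector, rad) and "tvec" (3), from world to camera coordinates, as OpenCV has them. Camera axes: x right, y down, z forward; pixel columns grow to the right and rows downward; lengths in m; the calibration is good to about 2 mm. A picture is of the moment at which its call begins. There is no depth.
- r.finish_job(): hands the job in, once; it reports no verdict.
The state is a dict: "time_s": time; "joint_pos": joint angles; "dq": joint speeds; "joint_efforts": joint torques, N m; "ee_pos": TCP position; "ee_rot": TCP orientation; "wrist_force": force on the tool from outside, world axes, zero at the start; "torque": the same for the moment, N m; "opening": opening from 0.0 (shut) to 1.0 (fully open).
Only numpy, scipy, OpenCV 4.12 (cv2) and the standard library are available. Lean on these libraries where they do the work, as an engineer would, in place of code of your own. Each camera call takes 0.05 s, during which the arm holds its last target. There are 200 camera calls.

## Working session

There is one attempt and no reset: what is moved stays moved. The work goes in short steps, Python scripts to look and compute and a tool call to move; the robot and the scene stay as the last step left them, time stands still between calls to the robot, and variables do not carry over. Pictures are saved under pics/ and viewed, about 8 in all and at most 12, crops included, and the job is handed in when it is done.

Besides the shell and the picture viewer there is one more tool, called after "Emit:" as a command line: name --pt "numbers of a row" for each row, then --argument value for the rest. servo_tool: Moves the arm, as the interface text tells. Its arguments: {"type":"object","properties":{"increments":{"type":"array","items":{"type":"array","items":{"type":"number"}}},"jaw":{"type":"number"},"newtons":{"type":"number"}},"required":["increments"]}

```bash
mkdir -p pics; cat > h.py <<'E'
import numpy as np, cv2
from cell import r
def cam(n):
    c=r.camera(n); R,_=cv2.Rodrigues(np.array(c["rvec"],float)); return c["image"],np.array(c["camera_matrix"],float),R,np.array(c["tvec"],float).ravel()
def ray(c,u,v,z):
    _,K,R,t=c; o=-R.T@t; d=R.T@np.linalg.inv(K)@np.array([u,v,1.0]); return o+d*(z-o[2])/d[2]
def proj(c,P):
    _,K,R,t=c; p=K@(R@np.array(P,float)+t); return p[:2]/p[2]
def save(c,name,crop=None,s=1):
    im=c[0]
    if crop: im=im[crop[1]:crop[3],crop[0]:crop[2]]
    cv2.imwrite('pics/'+name,cv2.resize(im[:,:,::-1],None,fx=s,fy=s,interpolation=cv2.INTER_CUBIC))
E
python3 - <<'E'
from h import *
s=r.state(); print(s,r.pinch_z)
for n in("top","side"):
    c=cam(n); save(c,n+'0.png'); print(n,-c[2].T@c[3],c[1][0,0]); np.save(n+'0.npy',c[0])
E
```

```text
{'time_s': 0.0, 'joint_pos': array([-1.27708589e+00,  2.21243939e-01,  1.52760180e+00,  3.21879186e-05,
        1.39467680e+00, -1.26094379e-01]), 'dq': array([-0.00029252,  0.00017323, -0.00099166,  0.00017164,  0.00086982,
        0.00142084]), 'joint_efforts': array([-3.85310277e-04, -4.94620228e+01, -3.87372351e+01,  6.99735316e-02,
        5.72666642e-02, -1.37182096e-04]), 'ee_pos': array([ 0.25466709, -0.57047643,  0.4036308 ]), 'ee_rot': array([-9.62881307e-04,  9.78051389e-01,  2.08361581e-01, -6.49885772e-05]), 'wrist_force': array([-0.41252815, -1.24306833, -0.57624367]), 'torque': array([-0.05397456, -0.02374466,  0.01723924]), 'opening': 1.0020930610272956} 0.1635
top [ 0.39806952 -0.07520445  1.1058909 ] 598.9340548461072
side [ 0.54595211 -0.74905076  0.83378207] 539.7313344194775
```

View pics/top0.png

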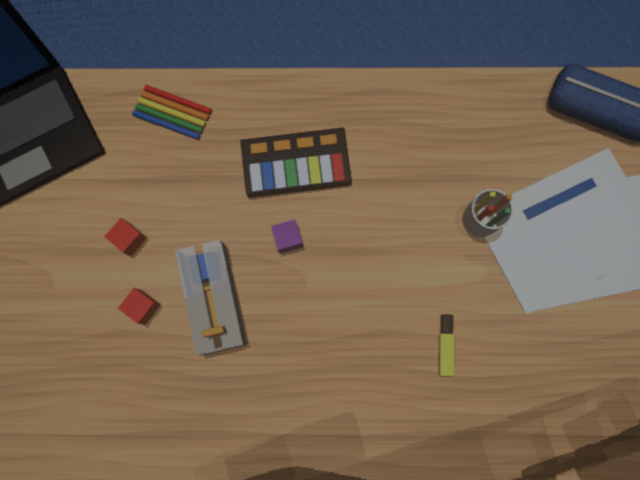

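View pics/side0.png

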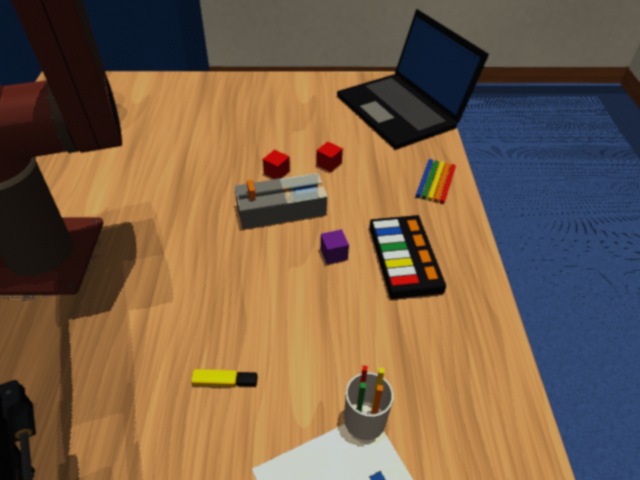

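The top view shows a grey organiser running from (222,350), its shut end, to (200,247), its mouth, with the orange tab at about (212,331).

Things that could be taken for the block:
- blue thing in the bay at (206,267)
- red cubes at (123,236) and (137,306)
- purple cube at (288,236)
- navy pencil case at (600,100)

By the description, I choose the blue one in the bay. Next I measure it and check it in a crop.

```bash
python3 - <<'E'
from h import *
c=cam("top"); save(c,'crop1.png',(160,220,320,370),5)
hsv=cv2.cvtColor(c[0],cv2.COLOR_RGB2HSV)
H,S,V=[hsv[...,i] for i in range(3)]
m=((H>8)&(H<22)&(S>190)&(V>120)).astype(np.uint8); m[:, :165]=0;m[:225]=0;m[370:]=0;m[:,260:]=0
n,l,st,ce=cv2.connectedComponentsWithStats(m)
for i in range(1,n):
    if st[i,4]>8: print('orange',st[i],ce[i])
m2=((H>95)&(H<125)&(S>110)&(V>50)).astype(np.uint8); m2[:,:165]=0;m2[:225]=0;m2[370:]=0;m2[:,260:]=0
n,l,st,ce=cv2.connectedComponentsWithStats(m2)
for i in range(1,n):
    if st[i,4]>8: print('blue',st[i],ce[i],ray(c,*ce[i],.046))
# grey body
g=((S<70)&(V>60)).astype(np.uint8); g[:,:165]=0;g[:235]=0;g[370:]=0;g[:,260:]=0
cn=max(cv2.findContours(g,0,2)[0],key=cv2.contourArea); R=cv2.minAreaRect(cn); b=cv2.boxPoints(R)
for p in b: print('corner',p,ray(c,*p,.056))
for n,(u,v) in dict(purple=(288,236),red1=(123,236),red2=(137,306)).items(): print(n,ray(c,u,v,.046))
print('kb',ray(c,296,160,.03),'cup',ray(c,491,210,.09),'mk',ray(c,447,345,.016))
E
```

```text
blue [198 255  10  24 131] [202.24427481 266.54198473] [0.54534774 0.15105551 0.046     ]
corner [173.75359 248.26733] [0.57688272 0.20096443 0.056     ]
corner [221.85612 238.41504] [0.59456979 0.11566961 0.056     ]
corner [243.90306 346.05603] [0.40522743 0.07177129 0.056     ]
corner [195.80052 355.90833] [0.38853573 0.15441965 0.056     ]
purple [ 0.60063079 -0.00178488  0.046     ]
red1 [0.60123941 0.29650713 0.046     ]
red2 [0.47514928 0.26408894 0.046     ]
kb [ 0.74859405 -0.01416888  0.03      ] cup [ 0.63746693 -0.3570606   0.09      ] mk [ 0.40718533 -0.28647726  0.016     ]
```

View pics/crop1.png

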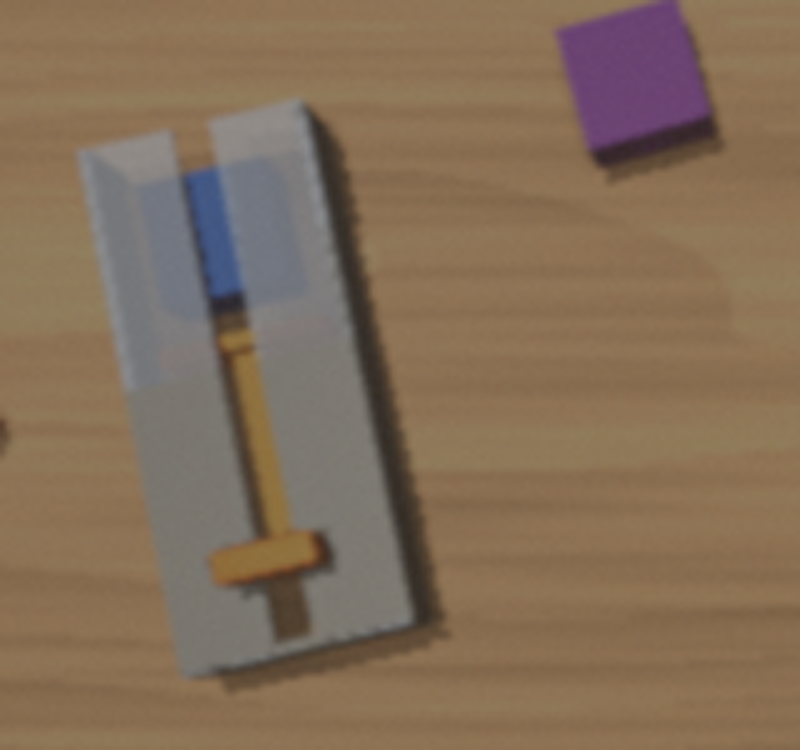

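The crop confirms it: the blue block is under the clear roof at crop (225,240), with the tab at crop (267,558). The purple cube at crop (635,80) is a look-alike. Now I compute the tab position and axis.

```bash
python3 - <<'E'
from h import *
c=cam("top")
C=[ray(c,*p,.056) for p in [(175.6,250.4),(220.6,240),(243.6,345),(197,355)]]
m=(C[0]+C[1])/2; b=(C[2]+C[3])/2; print('len',np.linalg.norm(m-b),'w',np.linalg.norm(C[0]-C[1]),np.linalg.norm(C[2]-C[3]))
d=(m-b)/np.linalg.norm(m-b); print('mouth',m,'back',b,'d',d,np.degrees(np.arctan2(d[1],d[0])))
t=ray(c,213.4,331.6,.087); print('tab',t)
o1=t+.120*d; o2=m-.038*d; print('origin from tab / mouth',o1,o2)
s=cam("side"); print('side reproj tab',proj(s,t), 'mouth corners',[proj(s,x).round() for x in C])
for k in(-.045,-.0155,.0845): print(k,t+k*d)
E
```

```text
len 0.1893082756190611 w 0.08182745435976131 0.08184226270604882
mouth [0.58236039 0.15766243 0.056     ] back [0.39854961 0.11237205 0.056     ] d [0.97096011 0.23924144 0.        ] 13.841773926619116
tab [0.42903324 0.11946268 0.087     ]
origin from tab / mouth [0.54554845 0.14817165 0.087     ] [0.54546391 0.14857126 0.056     ]
side reproj tab [250.00792029 185.38328108] mouth corners [array([317., 173.]), array([327., 197.]), array([239., 211.]), array([234., 186.])]
-0.045 [0.38534003 0.10869681 0.087     ]
-0.0155 [0.41398336 0.11575443 0.087     ]
0.0845 [0.51107937 0.13967858 0.087     ]
```

Emit:
servo_tool --pt "0.8 4 0 0 0 -0.04" --pt "1.6 8 0 0 0 -0.08" --pt "2.4 12 0 0 0 -0.12" --pt "3.2 16 0 0 0 -0.16" --pt "4 20 0 0 0 -0.178" --jaw 0 --newtons 20

```text
time_s: 0.67
ee_pos: [0.2947, -0.3689, 0.4044]
ee_rot: [-0.0, 0.993, 0.119, 0.0]
wrist_force: [0.2, -0.0, -0.1]
opening: 0.709
```

Emit:
servo_tool --pt "0.8 4 0 0 0 0" --pt "1.6 8 0 0 0 0" --pt "2.4 12 0 0 0 0" --pt "3.2 16 0 0 0 0" --pt "4 20 0 0 0 0"

```text
time_s: 1.08
ee_pos: [0.3344, -0.1689, 0.4048]
ee_rot: [0.0, 0.993, 0.12, 0.0]
wrist_force: [1.0, 0.1, 0.5]
opening: 0.327
```

Emit:
servo_tool --pt "0.8 4 0 0 0 0" --pt "1.6 8 0 0 0 0" --pt "2.4 12 0 0 0 0" --pt "3.2 16 0 0 0 0" --pt "4 20 0 0 0 0"

```text
time_s: 1.5
ee_pos: [0.3744, 0.0313, 0.4052]
ee_rot: [0.0, 0.993, 0.121, 0.001]
wrist_force: [1.0, 0.1, -0.0]
opening: 0.019
```

Emit:
servo_tool --pt "0.3 3 -2 0 0 0" --pt "0.6 5.5 -5 0 0 0" --pt "1 7.9 -8 0 0 0" --pt "1 7.9 -8 0 0 0" --pt "1 7.9 -8 0 0 0"

```text
time_s: 1.92
ee_pos: [0.3837, 0.1091, 0.323]
ee_rot: [0.0, 0.993, 0.122, -0.002]
wrist_force: [1.0, -0.2, 0.5]
opening: 0.006
```

Emit:
servo_tool --pt "0 0 -3 0 0 0" --pt "0 0 -6 0 0 0" --pt "0 0 -7.6 0 0 0" --pt "0 0 -7.6 0 0 0"

```text
time_s: 2.25
ee_pos: [0.3838, 0.1071, 0.247]
ee_rot: [0.0, 0.993, 0.12, -0.002]
wrist_force: [-0.8, -0.6, -0.7]
opening: 0.011
```

Emit:
servo_tool --pt "0.6 0.15 0 0 0 0" --pt "1.3 0.32 0 0 0 0" --pt "2.0 0.49 0 0 0 0" --pt "2.5 0.62 0 0 0 0" --pt "2.9 0.71 0 0 0 0"

```text
time_s: 2.67
ee_pos: [0.4151, 0.1154, 0.25]
ee_rot: [0.0, 0.993, 0.121, 0.001]
wrist_force: [-1.5, -0.9, 1.6]
opening: 0.009
```

Emit:
servo_tool --pt "0.2 0.05 0 0 0 0" --pt "0.5 0.12 0 0 0 0" --pt "0.8 0.2 0 0 0 0" --pt "1.1 0.27 0 0 0 0" --pt "1.4 0.34 0 0 0 0"

```text
time_s: 3.08
ee_pos: [0.4277, 0.1189, 0.2486]
ee_rot: [-0.0, 0.993, 0.121, -0.0]
wrist_force: [-3.6, -0.5, 3.7]
opening: 0.006
```

Emit:
servo_tool --pt "0.4 0.1 0 0 0 0" --pt "0.8 0.2 0 0 0 0" --pt "1.2 0.3 0 0 0 0" --pt "1.6 0.4 0 0 0 0" --pt "2 0.49 0 0 0 0"

```text
time_s: 3.5
ee_pos: [0.448, 0.1238, 0.2486]
ee_rot: [-0.0, 0.993, 0.121, -0.0]
wrist_force: [-3.8, -1.4, 1.4]
opening: 0.004
```

Emit:
servo_tool --pt "0.4 0.1 0 0 0 0" --pt "0.8 0.2 0 0 0 0" --pt "1.2 0.3 0 0 0 0" --pt "1.6 0.4 0 0 0 0" --pt "2 0.49 0 0 0 0"

```text
time_s: 3.92
ee_pos: [0.468, 0.1286, 0.2486]
ee_rot: [0.0, 0.993, 0.121, -0.0]
wrist_force: [-5.5, -1.1, 0.7]
opening: 0.004
```

Emit:
servo_tool --pt "0.4 0.1 0 0 0 0" --pt "0.8 0.2 0 0 0 0" --pt "1.2 0.3 0 0 0 0" --pt "1.6 0.4 0 0 0 0" --pt "2 0.49 0 0 0 0"

```text
time_s: 4.33
ee_pos: [0.4879, 0.1335, 0.2486]
ee_rot: [0.0, 0.993, 0.121, -0.0]
wrist_force: [-5.6, -2.1, 2.8]
opening: 0.004
```

Emit:
servo_tool --pt "0.4 0.1 0 0 0 0" --pt "0.8 0.2 0 0 0 0" --pt "1.2 0.3 0 0 0 0" --pt "1.6 0.4 0 0 0 0" --pt "1.8 0.44 0 0 0 0"

```text
time_s: 4.75
ee_pos: [0.506, 0.1379, 0.2485]
ee_rot: [0.0, 0.993, 0.121, -0.001]
wrist_force: [-6.8, -3.2, 3.6]
opening: 0.006
```

Emit:
servo_tool --pt "0.15 0.04 0 0 0 0" --pt "0.3 0.07 0 0 0 0" --pt "0.3 0.07 0 0 0 0"

```text
time_s: 5.0
ee_pos: [0.5089, 0.1386, 0.2486]
ee_rot: [0.0, 0.993, 0.121, -0.0]
wrist_force: [-5.1, -1.8, 1.5]
opening: 0.007
```

Emit:
servo_tool --pt "0.15 0.04 0 0 0 0" --pt "0.3 0.07 0 0 0 0" --pt "0.3 0.07 0 0 0 0"

```text
time_s: 5.25
ee_pos: [0.5108, 0.139, 0.2485]
ee_rot: [0.0, 0.993, 0.121, -0.003]
wrist_force: [-12.3, -4.2, 9.9]
opening: 0.011
```

The force has jumped to 12 N at the predicted full-travel position, so the slide is at its stop. Now I retreat with the slide and lift.

Emit:
servo_tool --pt "-0.5 -0.12 0 0 0 0" --pt "-1.5 -0.37 0 0 0 0" --pt "-3 -0.73 0 0 0 0" --pt "-4.5 -1.1 0 0 0 0" --pt "-6 -1.46 0 0 0 0"

```text
time_s: 5.67
ee_pos: [0.4515, 0.1246, 0.2486]
ee_rot: [-0.0, 0.993, 0.121, 0.0]
wrist_force: [-1.5, -1.5, -0.4]
opening: 0.007
```

Emit:
servo_tool --pt "-1.5 -0.37 0 0 0 0" --pt "-3 -0.73 0 0 0 0" --pt "-4.5 -1.1 0 0 0 0" --pt "-6 -1.46 0 0 0 0" --pt "-6.3 -1.5 0 0 0 0"

```text
time_s: 6.08
ee_pos: [0.3879, 0.1097, 0.2488]
ee_rot: [-0.0, 0.993, 0.121, 0.001]
wrist_force: [-0.4, -0.5, -0.5]
opening: 0.005
```

Emit:
servo_tool --pt "0 0 3 0 0 0" --pt "0 0 7 0 0 0" --pt "0 -3 11 0 0 0" --pt "0 -6 15 0 0 0" --pt "0 -10 15 0 0 0" --jaw 1

```text
time_s: 6.5
ee_pos: [0.3908, 0.0198, 0.4028]
ee_rot: [0.001, 0.992, 0.122, 0.006]
wrist_force: [2.7, -0.6, 0.9]
opening: 0.297
```

Emit:
servo_tool --pt "0 -4 0 0 0 0" --pt "0 -8 0 0 0 0" --pt "0 -12 0 0 0 0" --pt "0 -14 0 0 0 0" --pt "0 -14 0 0 0 0"

```text
time_s: 6.92
ee_pos: [0.3896, -0.1244, 0.3973]
ee_rot: [0.002, 0.993, 0.118, 0.002]
wrist_force: [-0.3, 0.9, 1.1]
opening: 0.676
```

```bash
python3 - <<'E'
from h import *
a=cam("top"); b=cam("side")
A=cv2.resize(a[0][190:370,130:310],None,fx=3,fy=3,interpolation=2)
p=proj(b,(.63,.168,.023)).astype(int); print(p)
x0,y0=p[0]-90,p[1]-70
B=cv2.resize(b[0][y0:y0+135,x0:x0+100],(400,540),interpolation=2); print(x0,y0)
cv2.imwrite('pics/after.png',np.hstack([A[:540,:400],B])[:,:,::-1])
cv2.imwrite('pics/after_top.png',a[0][:,:,::-1]);cv2.imwrite('pics/after_side.png',b[0][:,:,::-1])
for n,c in(('top',a),('side',b)):
    H,S,V=cv2.split(cv2.cvtColor(c[0],cv2.COLOR_RGB2HSV))
    m=((H>98)&(H<125)&(S>110)&(V>40)).astype(np.uint8); k,l,st,ce=cv2.connectedComponentsWithStats(m)
    q=proj(c,(.63,.168,.023))
    for i in range(1,k):
        if st[i,4]>30 and np.hypot(*(ce[i]-q))<40:
            ct=max(cv2.findContours((l==i).astype(np.uint8),0,2)[0],key=cv2.contourArea); print(n,st[i],ce[i],cv2.minAreaRect(ct))
E
```

```text
[342 192]
252 122
top [180 207  27  28 559] [193.08586762 220.66189624] ((193.15292358398438, 220.688232421875), (23.32002830505371, 24.296213150024414), 77.47119140625)
side [332 177  23  29 561] [342.56149733 191.01782531] ((343.0, 191.0), (28.0, 22.0), 90.0)
```

View pics/after.png

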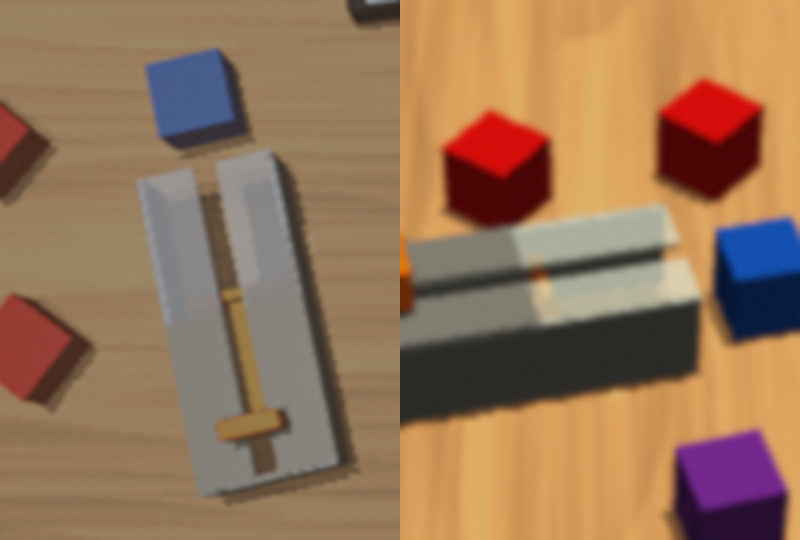

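The composite shows the slide back at rest (tab at crop 250,425). The block is out of the bay at top pixel (193,221), with its right face seen from the side at crop (770,300). No hole is obvious, so I enhance the contrast on the visible sides.

```bash
python3 - <<'E'
import cv2,numpy as np
a=cv2.imread('pics/after_top.png');b=cv2.imread('pics/after_side.png')
def f(x): x=np.clip(255*(x/ 255.)**.45,0,255).astype(np.uint8); return cv2.resize(x,(400,400),interpolation=cv2.INTER_NEAREST)
cv2.imwrite('pics/enh.png',np.hstack([f(a[202:242,174:214]),f(b[171:211,323:363])]))
E
```

```text
(no output)
```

View pics/enh.png

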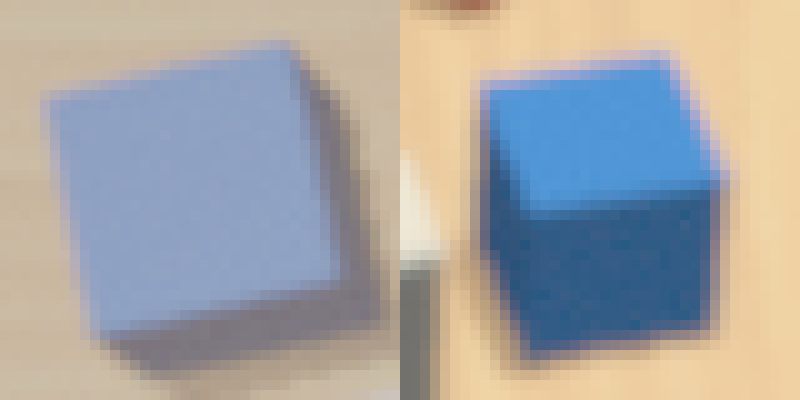

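Left view: the near face (crop 240,345) and the right face (crop 350,200) are plain. Right view: the front face (crop 620,270) and the left face (crop 505,200) are plain too. So the hole is on the far side (+x) or the left side (+y). Now I measure the block.

```bash
python3 - <<'E'
from h import *
c=cam("top")
P=[ray(c,174+u,202+v,.046) for u,v in [(4.7,10.2),(28.8,4.4),(34.3,28.2),(9.7,33.6)]]
cen=np.mean(P,0); e=[np.linalg.norm(P[i]-P[(i+1)%4]) for i in range(4)]
f=(P[0]+P[1]-P[2]-P[3]); print('cen',cen,'edges',e,'yaw',np.degrees(np.arctan2(f[1],f[0])))
o=np.array([.5455,.1484]); d=np.array([.971,.239]); print('along -x',(cen[:2]-o)@d, 'lateral',(cen[:2]-o)@[-d[1],d[0]])
s=r.state(); print(s['ee_pos'],s['ee_rot'],s['joint_pos'])
E
```

```text
cen [0.62857156 0.17018395 0.046     ] edges [np.float64(0.04482103293328584), np.float64(0.04571720999403049), np.float64(0.04523353305310514), np.float64(0.04470828927263529)] yaw 14.395343734220921
along -x 0.08586885180040116 lateral 0.001298111160655469
[ 0.38930062 -0.12056367  0.3964766 ] [-9.43204481e-06  9.92748232e-01  1.20210073e-01  6.97016345e-04] [-4.94734184e-01 -3.24585139e-01  2.06531230e+00  8.32117014e-04
  1.39973802e+00  8.34917925e-01]
```

Emit:
servo_tool --pt "3 3.6 0 0 0 0" --pt "5.5 6.6 0 0 0 0" --pt "8 9.7 0 0 0 0" --pt "10.5 12.7 0 0 0 0.005" --pt "12 14.6 0 0 0 0.01" --jaw 1 --newtons 25

```text
time_s: 7.48
ee_pos: [0.5103, 0.03, 0.3964]
ee_rot: [-0.001, 0.992, 0.128, 0.001]
wrist_force: [-0.5, -0.8, -0.5]
opening: 0.997
```

Emit:
servo_tool --pt "2.5 3 0 0 0 0" --pt "5 6 0 0 0 0" --pt "7.5 9 0 0 0 0" --pt "10 12 0 0 0 0" --pt "11.9 14.5 0 0 0 0"

```text
time_s: 7.9
ee_pos: [0.6284, 0.1751, 0.396]
ee_rot: [-0.0, 0.992, 0.127, 0.001]
wrist_force: [0.7, -1.2, 0.3]
opening: 0.999
```

Emit:
servo_tool --pt "0 0 -3 0 0 0" --pt "0 0 -6 0 0 0" --pt "0 0 -9 0 0 0" --pt "0 0 -10 0 0 0" --pt "0 0 -10 0 0 0"

```text
time_s: 8.32
ee_pos: [0.6258, 0.172, 0.2921]
ee_rot: [-0.0, 0.992, 0.127, -0.004]
wrist_force: [-0.2, -0.0, -0.0]
opening: 0.996
```

Emit:
servo_tool --pt "0.1 -0.1 -3 0 0 0" --pt "0.2 -0.1 -6 0 0 0" --pt "0.2 -0.1 -9 0 0 0" --pt "0.2 -0.1 -10.4 0 0 0" --pt "0.2 -0.1 -10.4 0 0 0"

```text
time_s: 8.73
ee_pos: [0.6284, 0.1697, 0.1897]
ee_rot: [-0.0, 0.992, 0.126, -0.002]
wrist_force: [-0.9, -0.4, -0.2]
opening: 0.998
```

Emit:
servo_tool --pt "0 0 0 0 0 0" --pt "0 0 0 0 0 0" --pt "0 0 0 0 0 0" --pt "0 0 0 0 0 0" --pt "0 0 0 0 0 0" --jaw 0.4 --newtons 25

```text
time_s: 9.15
ee_pos: [0.6304, 0.1695, 0.1939]
ee_rot: [-0.0, 0.992, 0.126, 0.001]
wrist_force: [0.1, 0.0, 0.7]
opening: 0.707
```

Emit:
servo_tool --pt "0 0 0 0 0 0" --pt "0 0 0 0 0 0" --pt "0 0 0 0 0 0" --pt "0 0 0 0 0 0" --pt "0 0 0 0 0 0"

```text
time_s: 9.57
ee_pos: [0.6298, 0.1695, 0.1925]
ee_rot: [-0.0, 0.992, 0.126, 0.0]
wrist_force: [-1.3, 0.9, 2.8]
opening: 0.524
```

Emit:
servo_tool --pt "0 0 0 0 0 0" --pt "0 0 0 0 0 0" --pt "0 0 1 0 0 0" --pt "0 0 3 0 0 0" --pt "0 0 6 0 0 0" --jaw 0.2 --newtons 30

```text
time_s: 9.98
ee_pos: [0.628, 0.169, 0.2491]
ee_rot: [0.0, 0.992, 0.126, -0.004]
wrist_force: [0.1, -0.2, -1.1]
opening: 0.527
```

Emit:
servo_tool --pt "-1 0 3 0 0 0" --pt "-3 -0.5 6 0 0 0" --pt "-5 -1 9 0 0 0" --pt "-7 -1.5 12 0 0 0" --pt "-9 -2 15 0 0 0"

```text
time_s: 10.4
ee_pos: [0.5384, 0.1491, 0.4033]
ee_rot: [0.0, 0.992, 0.126, -0.0]
wrist_force: [0.4, -0.1, -0.2]
opening: 0.522
```

Emit:
servo_tool --pt "0 0 2 0.025 -0.097 0" --pt "0 0 4 0.05 -0.194 0" --pt "0 0 6 0.075 -0.29 0" --pt "0 0 8 0.1 -0.387 0" --pt "0 0 10 0.125 -0.484 0"

```text
time_s: 10.82
ee_pos: [0.5392, 0.1493, 0.5034]
ee_rot: [-0.031, 0.961, 0.122, 0.248]
wrist_force: [0.3, 0.3, -2.3]
opening: 0.524
```

Emit:
servo_tool --pt "0 0 0 0.025 -0.097 0" --pt "0 0 0 0.05 -0.194 0" --pt "0 0 0 0.075 -0.29 0" --pt "0 0 0 0.1 -0.387 0" --pt "0 0 0 0.125 -0.484 0"

```text
time_s: 11.23
ee_pos: [0.5392, 0.1492, 0.5022]
ee_rot: [-0.06, 0.87, 0.11, 0.477]
wrist_force: [-0.5, 1.9, -0.5]
opening: 0.524
```

```bash
python3 - <<'E'
from h import *
from scipy.spatial.transform import Rotation as Ro
s=r.state(); q=s['ee_rot']; R=Ro.from_quat([q[1],q[2],q[3],q[0]]).as_matrix(); p=s['ee_pos']+R[:,2]*r.pinch_z
print(s['time_s'],s['ee_pos'],'z',R[:,2],'x',R[:,0],'block',p,s['joint_pos'],s['opening'])
c=cam("top"); u=proj(c,p).astype(int); print(u)
save(c,'tilt.png',(u[0]-50,u[1]-50,u[0]+50,u[1]+50),5)
E
```

```text
11.2333 [0.53915662 0.14920562 0.50221077] z [ 0.8169406   0.21018105 -0.53705864] x [0.52019428 0.13352885 0.84354487] block [0.6727264  0.18357023 0.41440168] [ 0.08936549 -0.29854695  1.98658127  0.30326627  0.4744506   1.21181458] 0.5240397189355905
[116 121]
```

View pics/tilt.png

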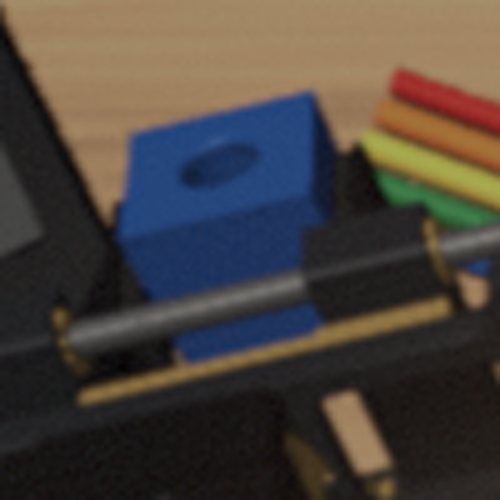

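The hole shows at crop (220,163), on the face that is turning up. I raise the arm for wrist range and finish the tilt.

Emit:
servo_tool --pt "0 0 3 0 0 0" --pt "1 0.2 6 0 0 0" --pt "2 0.5 9 0 0 0" --pt "3 0.7 12 0 0 0" --pt "4 1 15 0 0 0"

```text
time_s: 11.7
ee_pos: [0.5797, 0.1592, 0.6534]
ee_rot: [-0.06, 0.872, 0.11, 0.474]
wrist_force: [0.3, -0.3, -0.1]
opening: 0.526
```

```bash
python3 - <<'E'
from h import *
s=r.state(); print(s['joint_pos'],s['ee_pos'])
E
```

```text
[ 0.10347948 -0.21973798  1.64465645  0.18635756  0.73398776  1.35131874] [0.57966573 0.15924291 0.65339231]
```

Emit:
servo_tool --pt "0.5 0.1 2.5 0.02 -0.078 0" --pt "1 0.2 5 0.04 -0.155 0" --pt "1.5 0.4 7.5 0.06 -0.233 0" --pt "2 0.5 10 0.08 -0.31 0" --pt "2 0.5 12 0.1 -0.388 0"

```text
time_s: 12.12
ee_pos: [0.5999, 0.1644, 0.7739]
ee_rot: [-0.081, 0.758, 0.096, 0.64]
wrist_force: [-0.8, 0.8, -0.5]
opening: 0.527
```

Emit:
servo_tool --pt "0 0 0 0.02 -0.08 0" --pt "0 0 0 0.042 -0.163 0" --pt "0 0 0 0.042 -0.163 0" --pt "0 0 0 0.042 -0.163 0" --pt "0 0 0 0.042 -0.163 0"

```text
time_s: 12.53
ee_pos: [0.5999, 0.1646, 0.7714]
ee_rot: [-0.089, 0.704, 0.09, 0.699]
wrist_force: [0.2, -0.4, -0.5]
opening: 0.533
```

```bash
cat > chk.py <<'E'
from h import *
from scipy.spatial.transform import Rotation as Ro
s=r.state(); q=s['ee_rot']; R=Ro.from_quat([q[1],q[2],q[3],q[0]]).as_matrix(); p=s['ee_pos']+R[:,2]*r.pinch_z
print(s['time_s'],s['ee_pos'],'tilt err deg',np.degrees(np.arccos(R[2,0])),R[:,2],'block',p,s['joint_pos'],s['opening'])
E
python3 - <<'E'
from chk import *
a=cam("top");b=cam("side"); o=[]
for c in(a,b):
    u=proj(c,p).astype(int); print(u)
    x=np.clip(u[0]-60,0,520);y=np.clip(u[1]-60,0,360)
    o.append(cv2.resize(c[0][y:y+120,x:x+120],(400,400),interpolation=2))
cv2.imwrite('pics/final.png',np.hstack(o)[:,:,::-1])
E
```

```text
12.5333 [0.59988347 0.16457493 0.77142438] tilt err deg 0.37501063762755465 [ 0.96797816  0.25094924 -0.00653911] block [0.7581479  0.20560514 0.77035524] [ 0.10154829 -0.22549029  1.59128196  0.63047418  0.25995196  0.95578661] 0.5333484447646327
[ -95 -201]
[ 466 -254]
```

View pics/final.png

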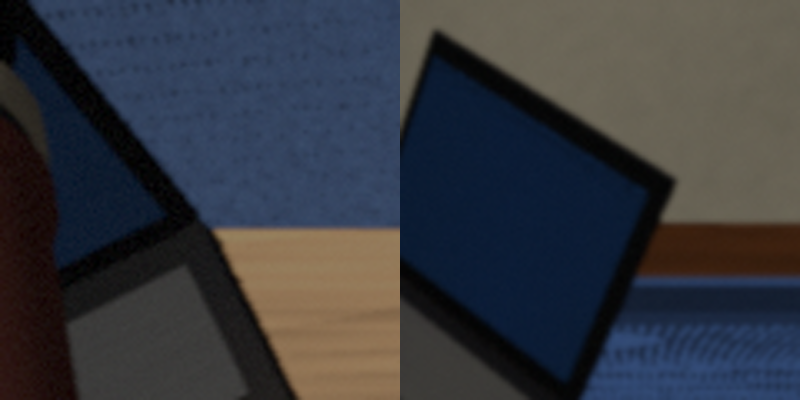

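The pose reads 0.4° from upright, but the block is above both camera views. I swing and lower it into view for a final check, keeping the hole up.

Emit:
servo_tool --pt "0 -1 0 0 0 0.08" --pt "-0.5 -3 -0.5 0 0 0.16" --pt "-1 -5 -1 0 0 0.24" --pt "-1.5 -7 -2 0 0 0.32" --pt "-2 -9 -3 0 0 0.4"

```text
time_s: 13.05
ee_pos: [0.5783, 0.0741, 0.7437]
ee_rot: [-0.228, 0.668, 0.23, 0.67]
wrist_force: [2.0, 0.3, -2.6]
opening: 0.527
```

Emit:
servo_tool --pt "-0.5 -2 -2 0 0 0.08" --pt "-1 -4 -4 0 0 0.16" --pt "-1.5 -6 -6 0 0 0.24" --pt "-2.5 -8 -8 0 0 0.32" --pt "-3.5 -10 -10 0 0 0.4"

```text
time_s: 13.47
ee_pos: [0.5439, -0.0268, 0.6413]
ee_rot: [-0.356, 0.613, 0.357, 0.608]
wrist_force: [0.3, 1.0, -1.3]
opening: 0.528
```

Emit:
servo_tool --pt "-1 -1 -3 0 0 0.08" --pt "-2 -2 -6 0 0 0.16" --pt "-3 -3 -9 0 0 0.24" --pt "-4 -4 -12 0 0 0.32" --pt "-5 -5 -15 0 0 0.4"

```text
time_s: 13.88
ee_pos: [0.4939, -0.0764, 0.4911]
ee_rot: [-0.471, 0.53, 0.471, 0.525]
wrist_force: [0.0, 0.1, -1.9]
opening: 0.525
```

Emit:
servo_tool --pt "0 0 0 0 0 0" --pt "0 0 0 0 0 0" --pt "0 0 0 0 0 0" --pt "0 0 0 0 0 0" --pt "0 0 0 0 0 0"

```text
time_s: 14.3
ee_pos: [0.4949, -0.0751, 0.4942]
ee_rot: [-0.468, 0.529, 0.471, 0.528]
wrist_force: [-0.6, -0.2, -0.6]
opening: 0.528
```

```bash
python3 - <<'E'
from chk import *
a=cam("top");b=cam("side"); o=[]
for c in(a,b):
    u=proj(c,p).astype(int); print(u)
    x=np.clip(u[0]-65,0,510);y=np.clip(u[1]-65,0,350)
    o.append(cv2.resize(c[0][y:y+130,x:x+130],(400,400),interpolation=2))
cv2.imwrite('pics/final2.png',np.hstack(o)[:,:,::-1])
H,S,V=cv2.split(cv2.cvtColor(a[0],cv2.COLOR_RGB2HSV))
E
```

```text
14.3 [ 0.49491632 -0.07514262  0.4941592 ] tilt err deg 0.2764969820714911 [ 0.11769591  0.99304076 -0.00420995] block [0.5141596  0.08721954 0.49347087] [-0.60636927  0.05758568  1.84347407  1.39578824  2.02916492 -0.37459658] 0.5279955487923768
[172 237]
[284  -3]
```

View pics/final2.png

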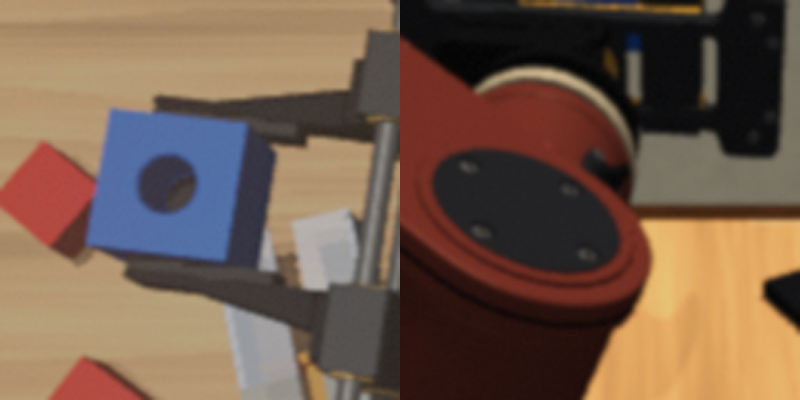

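The hole faces straight up at top crop (167,183). The block is square between the fingers with nothing else near it. I hand in now.

```bash
python3 -c "
from h import *
s=r.state(); print(np.abs(s['dq']).max(),s['opening'],s['wrist_force']); print(r.finish_job())"
```

```text
0.008330348207125521 0.5301159101956074 [ 1.23015074 -0.16137775 -1.31958603]
the job is handed in; nothing more can be done
None
```

I pressed the slide to its stop, gripped the ejected block and turned it hole-up. I handed in at about 14.4 s with the block held in the fingers; the interface gives no verdict.

- **Slide:** the force jumped to about 12 N exactly where full travel was predicted. Afterwards the picture showed the slide back at rest. The block's centre measured 86 mm from the organiser's origin on the mouth side.
- **Finding the hole:** the two sides in view were plain. I gripped the block across its y sides and tilted it, which showed the hole on its far side.
- **Final pose:** the tool is 0.3° from the angle that points the hole straight up. The block is about 0.49 m above the desk, and the opening (about 46 mm) matches the block. The arm was almost still, with joint speeds under 0.01 rad/s. The last top picture shows the hole facing up and only the fingers touching the block.
- **Not checked:** the side camera could not see the block at the end because the arm was in the way. I did not re-measure the keyboard, pen cup and highlighter afterwards; the arm was never planned near them and no unexpected force showed up.

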